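# Clear, zero and restock a weighed flow lane

### The arm

A 6-joint arm with a two-finger parallel gripper is mounted at the origin on a cart in front of the work surface, level with it; the furniture and walls round the work are solid. World frame = base frame: x ahead of the robot, y to its left, z up, the work surface at z = 0. Lengths are in m, angles in rad, forces in N, time in s.
With the tool pointing down it reaches from about 0.25 to 0.775 m from the base axis. Payload 4 kg.
Tool frame: the origin (TCP) lies on the centre line of the jaws, within the pads' length; the fingertips stand 14 mm ahead of it and the grasp point (between the pads) lies 5 mm behind it; y points along the fingers, x is the direction in which the jaws open and shut, and the axes are right-handed (so a half turn about y gives the same grasp; the last joint's range is limited). The gripper opens to 94 mm and grips with 3 to 60 N. Pads are 16 mm wide; open, the fingers measure 119 mm over their backs; the gripper's body (75 mm by 177 mm) begins 78 mm behind the grasp point.
Start: joints at [1.073, 0.087, 1.371, -0, 1.684, -0.103], TCP at [0.212, 0.508, 0.22] pointing down, gripper open.
Joint ranges: [-3.1, 3.1], [-0.76, 2.03], [0.27, 2.55], [-1.08, 4.22], [0.17, 2.65], [-2.57, 2.57]. Speed limits (rad/s): [2.79, 2.79, 3.14, 3.14, 3.14, 3.14].

### API

Orientations are given as [roll, pitch, yaw] about the fixed x, y, z axes, in that order (R = Rz(yaw) Ry(pitch) Rx(roll)).
In Python, from workcell import state, read_camera, order gives the robot as it stands.
- The arm moves only by the tool step_arm, never from a script. Its argument "motion" is a list of rows, each a list of 7 numbers: the finger opening in cm, from 0 to 9.4, then the shift along the world's x, y, z in cm, then the turn, a rotation vector about the world's x, y, z in degrees. In form: [[jaw, tx, ty, tz, ax, ay, az], ...]. A call has 1 to 5 rows; each row is the pose to reach, as a shift and turn from the pose commanded when the call began; what a row does not reach only later rows make up. A row lasts 1/10 s, in which the tool goes at most 50 mm and 8.59 degrees, less where a joint would pass 70% of its speed; a pose out of reach is approached as far as the arm can. A call with a gripper value outside its range is refused whole. The fingers move at their own pace and stop on an object; the grip force is fixed at half the most. Time passes only in rows, so rows that repeat a pose let the fingers close. It gives the time, the measured TCP pose, the force and the opening at its end, in the units of the state.
- state(): the state, without advancing time (a new reading comes with each control period).
- read_camera(name): name is "scene" or "top"; returns a dict with "color" (384x512x3 uint8, red, green, blue), "fov_y" (degrees; the focal length in pixels is half the picture's height over the tangent of half this angle, whatever the lens; pixels are square), "cx", "cy" (the principal point, pixels), "xyz" and "rotation" of the camera in the world. Camera axes: x right, y down, z forward; pixel columns grow to the right and rows downward; lengths in m; the calibration is good to about 2 mm. A picture is of the moment at which its call begins. There is no depth.
- order.sign_off(): hands the job in, once; it reports no verdict.
The state is a dict: "time_s": time; "q": joint angles; "joint_vel": joint speeds; "effort": joint torques, N m; "ee_pos": TCP position; "tcp_rot": TCP orientation; "force": force on the tool from outside, world axes, zero at the start; "moment": the same for the moment, N m; "finger_gap": finger opening in m.
Only numpy, scipy, OpenCV 4.12 (cv2) and the standard library are available. Lean on these libraries where they do the work, as an engineer would, in place of code of your own. Each camera call takes 0.05 s, during which the arm holds its last target. There are 200 camera calls.

### The job

Somebody left a roll of tape in the sloped flow lane of the bit-box dispenser: take it out and put it in the white tray. Then, with the lane still empty, turn the tare knob clockwise until its red pointer stands on the long green zero mark. Then load every bit box on the bench into the lane at its high end, lid up and long side across the lane, and let them slide down by themselves to queue one behind the other against the orange stop; leave the knob on zero, the tape in the tray and the bottle, vial and beaker behind the lane undisturbed.

Things in the scene. Friction and masses are not known exactly. Their poses are not given: they have to be found in the camera images.
- lane: fixed weighing base of the dispenser: white plate 124 x 350 x 20 mm; at its low end a grey tare head 96 x 96 x 30 mm with a white dial. Origin on the bench below the inner face of the stop; y points level along the lane towards its high end, z up. Lane from y = -6 to 277 mm, tare head y = -160 to -64 mm. Place and yaw vary (-0.1 to 0.06)
- deck: slick sliding surface of the flow lane, fixed, sloping 27 degrees: boxes slide down by themselves. Origin on it, 40 mm above the bench, mid-width at the inner face of the stop; y uphill, z its normal, x across. Runs from y = 0 to 311 mm (open high end); 90 mm between blue side rails 14 mm high, 4 mm thick. The orange stop stands 10 mm above the surface, 6 mm thick
- lane_entry (a point): point on the sliding surface, mid-width, 260 mm uphill of the stop: the loading place. Axes as deck
- tare_knob (a joint): angle of the tare knob in rad about the vertical, counter-clockwise from above positive; 0 when its red pointer stands on the long green zero mark (the mark on the side towards the stop). Turns from -0.5 to 3.2, starts between 1.5 and 2.9 (turn it clockwise); stays where left, needs about 0.05 N m
- knob_grip (a point): centre of the tare knob's black bar grip, on the axis, 47 mm above the bench; the bar is 12 mm wide, 40 mm long and 18 mm tall (9 mm above and below this point, top at 56 mm). The point's y axis lies along the bar and towards the pointer, z up; it turns with the knob
- odds_tray: white open tray, 120 x 120 x 22 mm, walls and floor 4 mm, fixed. Origin at the centre of its underside
- tape_roll: roll of white surgical tape, 47 mm diameter, 25 mm tall, 24 g. Origin at the centre of its underside, z along its axis. Starts lying flat in the lane, against the stop
- cement_bottle: bystander: white dropper bottle with blue cap, 34 mm diameter, 83 mm tall, origin under its centre
- vial_blue: bystander: small glass vial with blue cap, 24 mm diameter, 53 mm tall, origin under its centre
- beaker: bystander: small clear beaker, 45 mm diameter, 57 mm tall, origin under its centre
- box_a: closed drill-bit box: dark grey case with a clear lid, 54 (x) x 82 (y) x 21 (z) mm, 75 g; its solid sides stand 50 mm apart in x and 82 mm in y. Origin at the centre of its underside, z up through the lid, y along its long side. May be absent (None). Grip it across the 50 mm. Starts lying lid up on the bench
- box_b: closed drill-bit box: dark grey case with a clear lid, 54 (x) x 82 (y) x 21 (z) mm, 75 g; its solid sides stand 50 mm apart in x and 82 mm in y. Origin at the centre of its underside, z up through the lid, y along its long side. May be absent (None). Grip it across the 50 mm. Starts lying lid up on the bench
- box_c: closed drill-bit box: dark grey case with a clear lid, 54 (x) x 82 (y) x 21 (z) mm, 75 g; its solid sides stand 50 mm apart in x and 82 mm in y. Origin at the centre of its underside, z up through the lid, y along its long side. May be absent (None). Grip it across the 50 mm. Starts lying lid up on the bench
- box_d: closed drill-bit box: dark grey case with a clear lid, 54 (x) x 82 (y) x 21 (z) mm, 75 g; its solid sides stand 50 mm apart in x and 82 mm in y. Origin at the centre of its underside, z up through the lid, y along its long side. May be absent (None). Grip it across the 50 mm. Starts lying lid up on the bench
- box_e: closed drill-bit box: dark grey case with a clear lid, 54 (x) x 82 (y) x 21 (z) mm, 75 g; its solid sides stand 50 mm apart in x and 82 mm in y. Origin at the centre of its underside, z up through the lid, y along its long side. May be absent (None). Grip it across the 50 mm. Starts lying lid up on the bench
Not all that is in view belongs to the job. What is shaped like the tape_roll but blue is not meant.

How it is judged:
By the outcome, as a careful person would: the job done as asked, in the order asked, and still so for the second after the job is handed in, with the robot touching nothing.
Of box_a, box_b, box_c, box_d, box_e only 3 to 5 are there at a start; the rules pass over those that are not, and their reading is None.
At some moment in a run one of box_a, box_b, box_c, box_d, box_e may be knocked a few centimetres aside while the robot is not near it.
Once in a run the grip may slacken for a moment while it holds something.
It also fails if it takes over 210 s, if anything falls off the work surface, if the arm or the gripper's body presses on something with over 40 N, if the wrist force passes 120 N, or if a joint passes its speed limit or range.

## Working session

There is one attempt and no reset: what is moved stays moved. The work goes in short steps, Python scripts to look and compute and a tool call to move; the robot and the scene stay as the last step left them, time stands still between calls to the robot, and variables do not carry over. Pictures are saved under pics/ and viewed, about 12 in all and at most 16, crops included, and the job is handed in when it is done.

Besides the shell and the picture viewer there is one more tool, called as name(argument=value, ...), one argument or row to a line, values as JSON. step_arm: Moves the arm, as the interface text tells. Its arguments: {"type":"object","properties":{"motion":{"type":"array"}},"required":["motion"]}

```bash
mkdir -p pics; ls
cat > h.py <<'E'
import numpy as np, cv2
from workcell import state, read_camera, order
def snap(name,fn,crop=None,s=1.5):
    c=read_camera(name); np.save(f'pics/{name}.npy',c,allow_pickle=True)
    im=c['color'][...,::-1]
    if crop: im=im[crop[1]:crop[3],crop[0]:crop[2]]
    im=cv2.resize(im,None,fx=s,fy=s,interpolation=cv2.INTER_CUBIC)
    cv2.imwrite('pics/'+fn,im); return c
def load(name): return np.load(f'pics/{name}.npy',allow_pickle=True).item()
def ray(c,u,v):
    f=c['color'].shape[0]/2/np.tan(np.radians(c['fov_y'])/2)
    d=np.array(c['rotation'])@np.array([(u-c['cx'])/f,(v-c['cy'])/f,1.])
    return np.array(c['xyz']),d
def pt(c,u,v,z):
    o,d=ray(c,u,v); return o+d*(z-o[2])/d[2]
def proj(c,p):
    f=c['color'].shape[0]/2/np.tan(np.radians(c['fov_y'])/2)
    q=(np.atleast_2d(p)-np.array(c['xyz']))@np.array(c['rotation'])
    return np.c_[q[:,0]/q[:,2]*f+c['cx'],q[:,1]/q[:,2]*f+c['cy']]
E
python3 - <<'E'
from h import *
for n in('top','scene'):
    c=snap(n,n+'0.png'); print(n,c['fov_y'],c['cx'],c['cy'],c['xyz'],np.round(c['rotation'],3).tolist())
print(state())
E
```

```text
pics
top 42.81432729090257 248.87749991413835 196.35470277396303 [ 0.27013498 -0.08365909  1.57885297] [-2.921, 0.0, -1.508]
scene 50.256861399891896 257.587603444283 188.80638193949787 [ 0.03673621 -0.56068418  0.87214222] [-2.375, 0.01, -0.868]
{'time_s': 0.1, 'q': array([ 1.07291703e+00,  8.78919969e-02,  1.37208784e+00, -4.45396826e-06,
        1.68355018e+00, -1.03108601e-01]), 'joint_vel': array([-0.00012291, -0.00083979, -0.00455156, -0.00011735,  0.00070834,
        0.00037044]), 'effort': array([ 2.47960772e-03, -3.41251552e+01, -3.03302014e+01,  7.19899801e-02,
        3.03295429e-02, -9.72342173e-05]), 'ee_pos': array([0.21132375, 0.5072981 , 0.21842296]), 'tcp_rot': array([-1.57060132,  0.00192753,  1.17602532]), 'force': array([ 0.60580328, -0.23972119, -0.27160831]), 'moment': array([-0.01220894, -0.00806318, -0.01954685]), 'finger_gap': 0.09385251364524935}
```

View pics/top0.png

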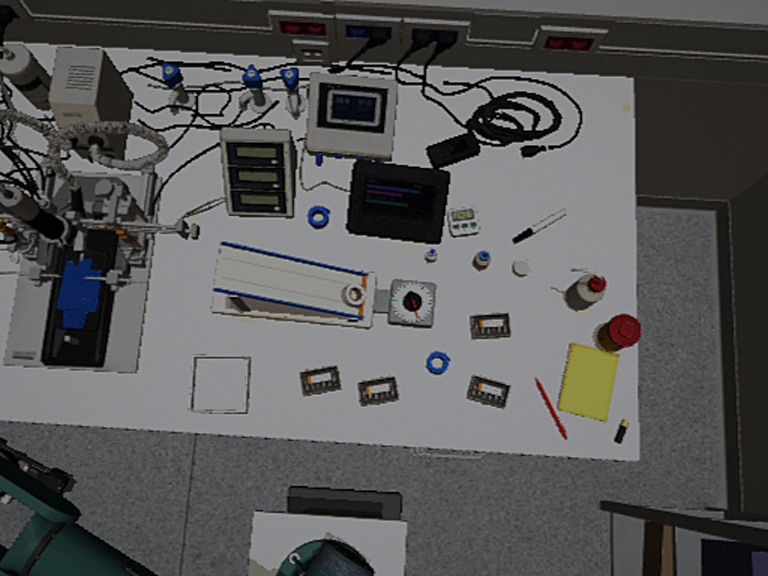

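View pics/scene0.png

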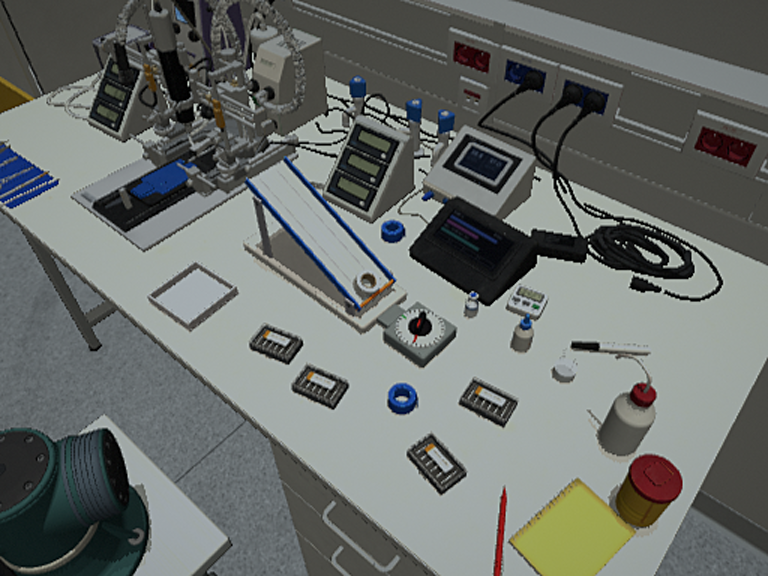

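Top view: four boxes at about (320,380), (378,390), (488,390) and (490,326); lane from (215,270) to (370,300); knob at (412,302); tray at (220,384). I'll zoom in to measure.

Run:
```python
s=open('h.py').read()
s=s.replace("import numpy as np, cv2","import numpy as np, cv2\nfrom scipy.spatial.transform import Rotation as Ro")
s=s.replace("    np.save","    ").replace("c=read_camera(name); np.save(","c=read_camera(name); c['rotation']=Ro.from_euler('xyz',c['rotation']).as_matrix(); np.save(")
open('h.py','w').write(s)
from h import *
c=snap('top','t1.png',(120,155,350,285),3.4); c=snap('scene','s1.png',(95,90,355,335),2.4)
t=load('top')
# boxes: dark blobs
g=t['color'].max(2)
for n,(u,v) in dict(a=(213,253),b=(252,260),c=(326,260),d=(327,217)).items():
    w=(g[v-18:v+19,u-22:u+23]<110).astype(np.uint8); w=cv2.morphologyEx(w,cv2.MORPH_CLOSE,np.ones((7,7)))
    k=max(cv2.findContours(w,0,2)[0],key=cv2.contourArea); r=cv2.minAreaRect(k)
    b=cv2.boxPoints(r)+[u-22,v-18]; P=np.array([pt(t,*q,.012)[:2] for q in b]); m=P.mean(0)
    e=P[1:3]-P[0:2] if 0 else np.array([P[1]-P[0],P[2]-P[1]]); L=np.linalg.norm(e,axis=1); l=e[L.argmax()]
    print(n,m.round(4),L.round(4),'long dir deg',np.degrees(np.arctan2(l[1],l[0])).round(1))
for q in [(412/1.5,302/1.5,.05),(354/1.5,294/1.5,.07),(220/1.5,384/1.5,.0)]: print(pt(t,*q).round(3))
```

```text
a [0.4277 0.0412] [0.0821 0.0558] long dir deg -76.9
b [ 0.4126 -0.0823] [0.0849 0.0551] long dir deg -76.1
c [ 0.425  -0.3164] [0.0542 0.0858] long dir deg -101.8
d [ 0.5672 -0.3166] [0.0875 0.0556] long dir deg -80.0
[ 0.601 -0.145  0.05 ]
[ 0.606 -0.022  0.07 ]
[0.406 0.254 0.   ]
```

View pics/t1.png

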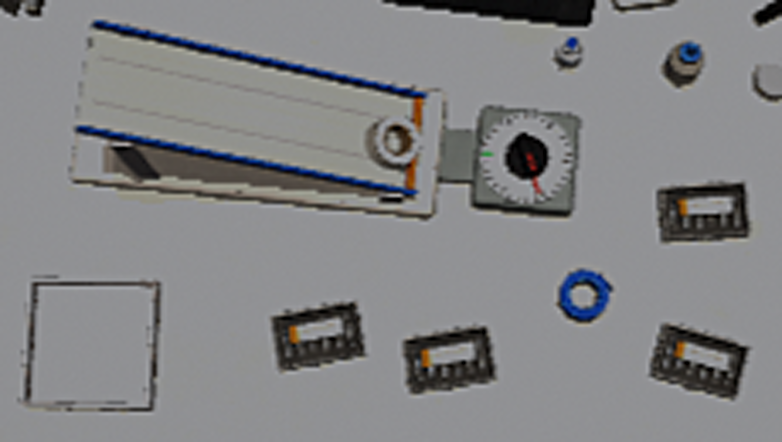

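View pics/s1.png

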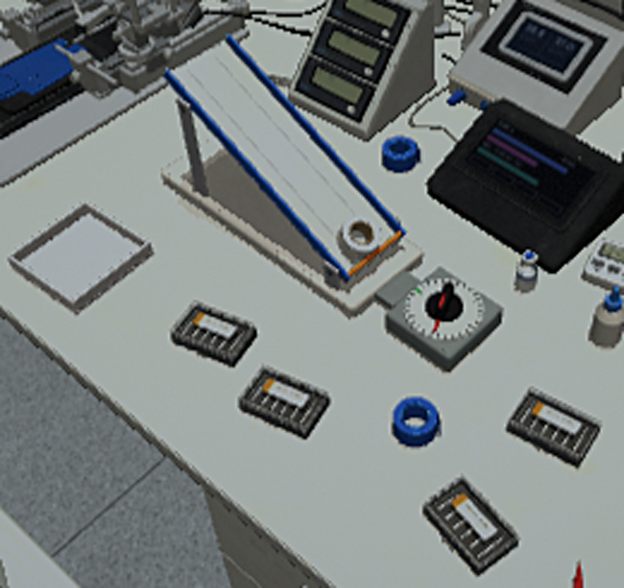

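```bash
cat > fit.py <<'E'
from h import *
from scipy.optimize import least_squares
S=np.radians(27); cs,sn=np.cos(S),np.sin(S)
def deck(x,y,z): return np.array([x,y*cs-z*sn,.04+y*sn+z*cs])
def W(p,L): c,s=np.cos(p[2]),np.sin(p[2]); return np.array([p[0]+c*L[0]-s*L[1],p[1]+s*L[0]+c*L[1],L[2]])
E
python3 - <<'E'
from fit import *
t,s=load('top'),load('scene')
A=[deck(.047,.311,.014),deck(.047,0,.014),deck(-.047,.311,.014),deck(-.047,0,.014)]
H=[np.array(q) for q in [(.048,-.064,.03),(.048,-.16,.03),(-.048,-.16,.03),(-.048,-.064,.03)]]
T=np.array([(95,23),(424,94),(79,128),(412,191),(479,107),(579,112),(574,214),(471,206)])/3.4+[120,155]
Sx=np.array([(229,38),(401,233),(168,71),(347,276),(432,268),(501,317),(448,368),(387,322)])/2.4+[95,90]
def f(p):
    w=np.array([W(p,q) for q in A+H]); return np.r_[proj(t,w)-T,proj(s,w)-Sx].ravel()
r=least_squares(f,[.6,0,0],loss='soft_l1'); p=r.x; print('lane',p.round(4)); print(f(p).reshape(2,-1,2).round(1).tolist())
np.save('lane.npy',p)
print('knob',W(p,(0,-.112,.047)),'entry',W(p,deck(0,.26,0)),'tape expected',W(p,deck(0,.0235,.0125)),W(p,deck(0,.0235,.025)))
# tape centre: top ring, ray ∩ deck plane z=.025
for c,q in((t,(396/3.4+120,141/3.4+155)),(s,(360/2.4+95,236/2.4+90))):
    o,d=ray(c,*q)
    g=least_squares(lambda v:W(p,deck(v[0],v[1],.025))-(o+v[2]*d),[0,.02,1]).x; print('tape deck',g[:2].round(4))
for c,crop,sc in((t,(120,155),3.4),(s,(95,90),2.4)):
    a,b=((527,155),(540,193)) if sc==3.4 else ((443,303),(435,331))
    a=pt(c,a[0]/sc+crop[0],a[1]/sc+crop[1],.056 if sc==3.4 else .05); b=pt(c,b[0]/sc+crop[0],b[1]/sc+crop[1],.032)
    k=W(p,(0,-.112,.047)); d=(b-k)[:2]; print(a,b,'knob ang', (np.arctan2(d[1],d[0])-np.pi/2-p[2])%(2*np.pi), np.linalg.norm(d))
# tray
q=np.array([(33,283),(160,283),(155,409),(25,406)])/3.4+[120,155]
P=np.array([pt(t,*v,.022) for v in q]); print('tray',P.mean(0).round(4),np.linalg.norm(np.diff(P,axis=0),axis=1).round(3))
E
```

```text
lane [ 0.6057 -0.0364 -0.0424]
[[[2.3, 0.6], [-0.4, 0.9], [2.2, 0.6], [-0.1, 1.0], [1.1, 0.3], [1.1, 1.8], [-0.0, 0.8], [0.5, 0.1]], [[0.2, -1.2], [-0.1, -1.9], [-0.3, -0.3], [-1.1, -1.3], [2.6, -1.1], [1.2, -3.6], [-0.1, -3.3], [-2.2, -3.8]]]
knob [ 0.60093836 -0.14826563  0.047     ] entry [0.61551314 0.19508686 0.15803753] tape expected [ 0.60633565 -0.02111636  0.06180636] [ 0.60609497 -0.02678614  0.07294394]
tape deck [-0.0026  0.0271]
tape deck [-0.0069  0.0207]
[ 0.60199488 -0.14593625  0.056     ] [ 0.57129657 -0.16105111  0.032     ] knob ang 2.0204416268173233 0.03228162982175951
[ 0.59620563 -0.15152682  0.05      ] [ 0.5716829  -0.16041252  0.032     ] knob ang 2.006760742363676 0.03167693920522953
tray [0.4034 0.2472 0.022 ] [0.119 0.117 0.12 ]
```

Run:
```python
from fit import *
t,s=load('top'),load('scene')
A=[deck(.047,.311,.014),deck(.047,-.006,.014),deck(-.047,.311,.014),deck(-.047,-.006,.014)]
H=[np.array(q) for q in [(.048,-.064,.03),(.048,-.16,.03),(-.048,-.16,.03),(-.048,-.064,.03)]]
T=np.array([(95,23),(424,94),(79,128),(412,191),(479,107),(579,112),(574,214),(471,206)])/3.4+[120,155]
Sx=np.array([(229,38),(401,233),(168,71),(347,276),(432,266),(501,310),(448,356),(387,314)])/2.4+[95,90]
def f(p):
    w=np.array([W(p,q) for q in A+H]); return np.r_[proj(t,w)-T,proj(s,w)-Sx].ravel()
r=least_squares(f,[.6,0,0],loss='soft_l1'); p=r.x; print('lane',p.round(4)); print(f(p).reshape(2,-1,2).round(1).tolist())
np.save('lane.npy',p)
k=W(p,(0,-.112,.047))
print('knob',k,'entry',W(p,deck(0,.26,0)),'tape exp',W(p,deck(0,.0235,.0125)))
for c,q in((t,(396/3.4+120,141/3.4+155)),(s,(360/2.4+95,236/2.4+90))):
    o,d=ray(c,*q)
    g=least_squares(lambda v:W(p,deck(v[0],v[1],.025))-(o+v[2]*d),[0,.02,1]).x; print('tape deck',g[:2].round(4))
# overlay
im=cv2.resize(t['color'][155:285,120:350,::-1],None,fx=3.4,fy=3.4)
n=cv2.resize(s['color'][90:335,95:355,::-1],None,fx=2.4,fy=2.4)
for c,I,o,z in((t,im,(120,155),3.4),(s,n,(95,90),2.4)):
    def pl(pts,col):
        u=(proj(c,np.array([W(p,x) for x in pts]))-o)*z; cv2.polylines(I,[u.astype(int)],True,col,1)
    pl([A[0],A[1],A[3],A[2]],(0,0,255)); pl(H,(0,255,0))
    th=np.linspace(0,6.28,40)
    pl([deck(.0235*np.cos(a),.0235+.0235*np.sin(a),.025) for a in th],(255,0,255))
    pl([(.02*np.cos(a),-.112+.02*np.sin(a),.056) for a in th],(255,255,0))
cv2.imwrite('pics/ov.png',np.vstack([im[:230,:620],n[:360,:620]]))
```

```text
lane [ 0.607  -0.0336 -0.0391]
[[[1.3, 0.4], [0.3, 0.9], [1.3, 0.4], [0.8, 0.9], [0.2, -0.2], [0.2, 1.2], [-0.8, 0.2], [-0.3, -0.4]], [[-0.4, -1.7], [0.8, -1.1], [-0.8, -0.8], [-0.0, -0.4], [2.1, -1.0], [0.7, -1.6], [-0.5, 0.7], [-2.6, -1.3]]]
knob [ 0.60259816 -0.14550065  0.047     ] entry [0.61603118 0.19789842 0.15803753] tape exp [ 0.60757264 -0.01833413  0.06180636]
tape deck [-0.0034  0.024 ]
tape deck [-0.0073  0.0184]
```

View pics/ov.png

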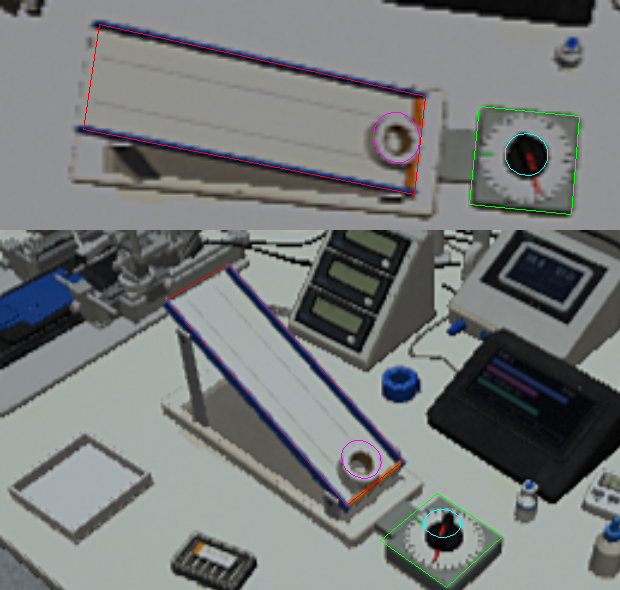

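Overlay fits the rails and head within about 3 mm. The tape sits at deck x≈-3, y≈23 mm. The knob is at about +2.01 rad by both cameras. Next: planning helper and the approach to the tape.

```bash
cat > plan.py <<'E'
import sys
from fit import *
p=np.load('lane.npy'); RL=Ro.from_euler('z',p[2]).as_matrix()
DT=RL@np.c_[(1,0,0),(0,sn,-cs),(0,cs,sn)]       # tilted, jaws across lane
DB=RL@np.c_[(0,cs,sn),(0,sn,-cs),(-1,0,0)]      # tilted, jaws along lane
def down(deg): return Ro.from_euler('xyz',[-90,0,deg],degrees=True).as_matrix()
def plan(pos,R,s=None):
    s=s or state(); C=Ro.from_euler('xyz',s['tcp_rot']).as_matrix()
    d=(np.array(pos)-s['ee_pos'])*100; r=np.degrees(Ro.from_matrix(R@C.T).as_rotvec())
    print('t',round(s['time_s'],1),'shift',d.round(2).tolist(),'turn',r.round(1).tolist(),'rows',round(max(np.linalg.norm(d)/5,np.linalg.norm(r)/8.59),1),'F',s['force'].round(1),'gap',round(s['finger_gap'],4))
E
python3 - <<'E'
from plan import *
# fingertip at deck normal height h -> TCP h+.014
plan(W(p,deck(-.003,.0235,.09)),DT)
plan(W(p,deck(-.003,.0235,.023)),DT)
print(W(p,deck(-.003,.0235,.09)))
E
```

```text
t 0.2 shift [39.18, -56.08, -8.79] turn [24.2, 15.4, -68.3] rows 13.8 F [-0.7  0.5  0.4] gap 0.0943
t 0.2 shift [39.3, -53.04, -14.76] turn [24.2, 15.4, -68.3] rows 13.5 F [-0.7  0.5  0.4] gap 0.0943
[ 0.60319965 -0.05337424  0.13085936]
```

step_arm(
  motion=[
    [9, 3, -4, 0.4, 1.7, 1.1, -4.9],
    [9, 6, -8, 0.8, 3.4, 2.2, -9.7],
    [7, 9, -12, 1, 5.2, 3.3, -14.6],
    [6, 12, -16, 1, 6.9, 4.4, -19.5],
    [5.7, 15, -20, 1, 8.6, 5.5, -24.4],
  ],
)

```text
time_s: 0.7
ee_pos: [0.362, 0.3064, 0.2297]
tcp_rot: [-1.406, -0.069, 0.74]
force: [0.6, 0.1, 0.4]
finger_gap: 0.0696
```

```bash
python3 -c "
from plan import *
plan(W(p,deck(-.003,.0235,.10)),DT)"
```

```text
t 0.7 shift [24.1, -36.43, -8.99] turn [15.5, 10.0, -43.7] rows 8.9 F [0.6 0.1 0.4] gap 0.0696
```

step_arm(
  motion=[
    [5.7, 3, -4, -0.2, 1.7, 1.1, -4.9],
    [5.7, 6, -8, -0.4, 3.4, 2.2, -9.7],
    [5.7, 9, -12, -0.6, 5.2, 3.3, -14.6],
    [5.7, 12, -16, -0.8, 6.9, 4.4, -19.5],
    [5.7, 14, -20, -1, 8.6, 5.5, -24.2],
  ],
)

```text
time_s: 1.2
ee_pos: [0.5026, 0.1058, 0.2191]
tcp_rot: [-1.229, -0.06, 0.304]
force: [0.7, 0.7, -0.3]
finger_gap: 0.0569
```

```bash
python3 -c "
from plan import *
plan(W(p,deck(-.003,.0235,.07)),DT)"
```

```text
t 1.2 shift [10.09, -15.01, -10.61] turn [6.9, 4.4, -19.4] rows 4.2 F [ 0.7  0.7 -0.3] gap 0.0569
```

step_arm(
  motion=[
    [5.7, 2.4, -3.8, -1, 1.6, 1, -4.6],
    [5.7, 4.8, -7.6, -3, 3.3, 2.1, -9.2],
    [5.7, 7.2, -11.4, -5.5, 4.9, 3.1, -13.8],
    [5.7, 10.1, -15, -8.5, 6.9, 4.4, -19.4],
    [5.7, 10.1, -15, -10.6, 6.9, 4.4, -19.4],
  ],
)

```text
time_s: 1.7
ee_pos: [0.6036, -0.047, 0.1102]
tcp_rot: [-1.102, 0.002, -0.042]
force: [-0.8, 0.7, -0.4]
finger_gap: 0.0572
```

```bash
python3 -c "
from plan import *
plan(W(p,deck(-.003,.0235,.07)),DT)
plan(W(p,deck(-.003,.0235,.023)),DT)
t=snap('top','t2.png',(200,170,300,240),4); s=snap('scene','s2.png',(170,130,290,240),4)
cv2.imwrite('pics/c2.png',np.vstack([cv2.copyMakeBorder(cv2.imread('pics/t2.png'),0,0,0,80,0),cv2.imread('pics/s2.png')])[:600*2])
a=cv2.imread('pics/t2.png');b=cv2.resize(cv2.imread('pics/s2.png'),(400,366));cv2.imwrite('pics/c2.png',np.hstack([cv2.copyMakeBorder(a,0,86,0,0,0),b]))
"
```

```text
t 1.7 shift [-0.0, 0.27, 0.28] turn [0.1, -0.1, 0.2] rows 0.1 F [-0.8  0.7 -0.4] gap 0.0572
t 1.7 shift [0.08, 2.4, -3.91] turn [0.1, -0.1, 0.2] rows 0.9 F [-0.8  0.7 -0.4] gap 0.0572
```

View pics/c2.png

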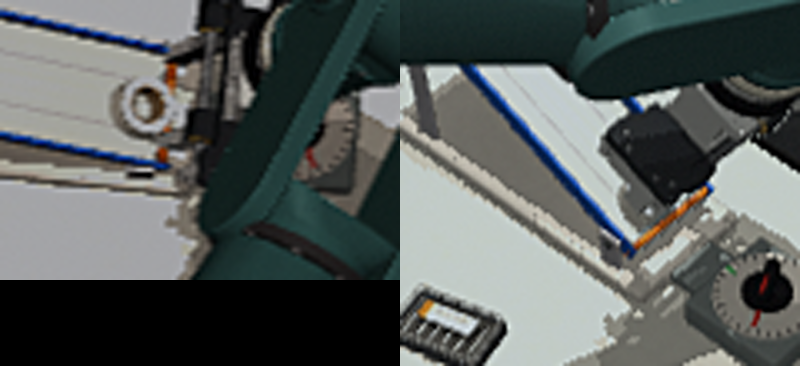

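The tape is still at the stop and the fingers are aligned in front of it. Descending along the deck normal.

step_arm(
  motion=[
    [5.7, 0, 0.8, -1.3, 0, 0, 0],
    [5.7, 0, 1.5, -2.5, 0, 0, 0],
    [5.7, 0, 2.1, -3.4, 0, 0, 0],
    [5.7, 0, 2.4, -3.9, 0, 0, 0],
    [5.7, 0, 2.4, -3.9, 0, 0, 0],
  ],
)

```text
time_s: 2.3
ee_pos: [0.6017, -0.0165, 0.0741]
tcp_rot: [-1.101, 0.0, -0.032]
force: [-0.1, 0.1, 0.4]
finger_gap: 0.057
```

step_arm(
  motion=[
    [4.5, 0, 0, 0, 0, 0, 0],
    [4, 0, 0, 0, 0, 0, 0],
    [4, 0, 0, 0, 0, 0, 0],
    [4, 0, 0, 0, 0, 0, 0],
    [4, 0, 0, 0, 0, 0, 0],
  ],
)

```text
time_s: 2.8
ee_pos: [0.6028, -0.0182, 0.0753]
tcp_rot: [-1.101, -0.002, -0.035]
force: [-0.1, 0.7, 2.4]
finger_gap: 0.0446
```

step_arm(
  motion=[
    [4, 0, 0, 0.5, 0, 0, 0],
    [4, 0, 0, 1.5, 0, 0, 0],
    [4, 0, 0, 3, 0, 0, 0],
    [4, 0, 0, 6, 0, 0, 0],
    [4, 0, 0, 10, 0, 0, 0],
  ],
)

```text
time_s: 3.3
ee_pos: [0.6013, -0.0178, 0.1746]
tcp_rot: [-1.1, 0.003, -0.035]
force: [0.6, 0.4, 0.7]
finger_gap: 0.0447
```

```bash
python3 -c "
from plan import *
print(state()['finger_gap'])
s=snap('scene','s3.png',(150,80,320,240),3.5)
plan([.4034,.2472,.25],down(0))
"
```

```text
0.044731618912537435
t 3.4 shift [-20.16, 26.56, 6.54] turn [-26.8, 1.2, 1.7] rows 6.8 F [ 0.1 -0.6  5.5] gap 0.0449
```

View pics/s3.png

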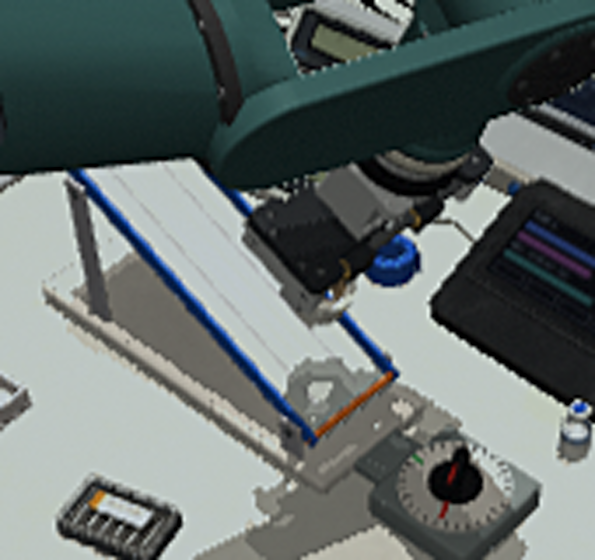

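Tape gripped and out of the lane. Carrying it around to the tray, moving toward the robot first.

step_arm(
  motion=[
    [4, -4, 0, 2, -4, 0, 0],
    [4, -8, 3, 3, -9, 0, 0],
    [4, -12, 6, 3, -14, 0.5, 0.5],
    [4, -15.5, 9.5, 3, -19, 1, 1],
    [4, -18, 13, 3, -24, 1, 1],
  ],
)

```text
time_s: 3.85
ee_pos: [0.421, 0.1124, 0.2066]
tcp_rot: [-1.523, 0.001, -0.02]
force: [1.0, 0.7, -1.5]
finger_gap: 0.0447
```

```bash
python3 -c "
from plan import *
plan([.4034,.2472,.10],down(0))
"
```

```text
t 3.9 shift [-1.76, 13.48, -10.66] turn [-2.8, -0.0, 1.1] rows 3.5 F [ 1.   0.7 -1.5] gap 0.0447
```

step_arm(
  motion=[
    [4, -0.6, 4.5, 0, -1, 0, 0.4],
    [4, -1.2, 9, -1, -2, 0, 1],
    [4, -1.7, 13.5, -4, -2.8, 0, 1],
    [4, -1.8, 13.5, -8, -2.8, 0, 1],
    [4, -1.8, 13.5, -11, -2.8, 0, 1],
  ],
)

```text
time_s: 4.35
ee_pos: [0.4032, 0.2488, 0.0935]
tcp_rot: [-1.569, 0.006, 0.003]
force: [0.4, -0.4, -0.4]
finger_gap: 0.0448
```

```bash
python3 -c "
from plan import *
plan([.4034,.2472,.03],down(0))
"
```

```text
t 4.3 shift [0.02, -0.16, -6.35] turn [-0.1, -0.3, -0.2] rows 1.3 F [ 0.4 -0.4 -0.4] gap 0.0448
```

step_arm(
  motion=[
    [4, 0, 0, -2.5, 0, 0, 0],
    [4, 0, 0, -4.5, 0, 0, 0],
    [4, 0, 0, -5.8, 0, 0, 0],
    [4, 0, 0, -6.3, 0, 0, 0],
    [4, 0, 0, -6.5, 0, 0, 0],
  ],
)

```text
time_s: 4.85
ee_pos: [0.4047, 0.2471, 0.03]
tcp_rot: [-1.569, 0.005, -0.001]
force: [-0.7, 0.5, 0.0]
finger_gap: 0.0447
```

step_arm(
  motion=[
    [5, 0, 0, 0, 0, 0, 0],
    [6, 0, 0, 0, 0, 0, 0],
    [6, 0, 0, 0, 0, 0, 0],
    [6, 0, 0, 2, 0, 0, 0],
    [6, 0, 0, 5, 0, 0, 0],
  ],
)

```text
time_s: 5.35
ee_pos: [0.4029, 0.2463, 0.0786]
tcp_rot: [-1.571, 0.009, -0.001]
force: [-0.6, 0.7, 0.0]
finger_gap: 0.0602
```

```bash
python3 -c "
from plan import *
k=W(p,(0,-.112,.047)); print(k)
plan([k[0],k[1],.16],down(113))
plan([k[0],k[1],.055],down(113))
"
```

```text
[ 0.60259816 -0.14550065  0.047     ]
t 5.3 shift [19.97, -39.18, 8.14] turn [0.5, -0.4, 113.0] rows 13.2 F [-0.6  0.7  0. ] gap 0.0602
t 5.3 shift [19.97, -39.18, -2.36] turn [0.5, -0.4, 113.0] rows 13.2 F [-0.6  0.7  0. ] gap 0.0602
```

step_arm(
  motion=[
    [6, 0, 0, 5, 0, 0, 6],
    [5, 0, -2, 10, 0, 0, 14],
    [4, 2, -6, 12, 0, 0, 22],
    [3.5, 4, -10, 12, 0, 0, 30],
    [3.5, 6, -14, 12, 0, 0, 38],
  ],
)

```text
time_s: 5.85
ee_pos: [0.4628, 0.1125, 0.2022]
tcp_rot: [-1.572, 0.001, 0.642]
force: [0.5, 0.9, -1.2]
finger_gap: 0.0354
```

step_arm(
  motion=[
    [3.5, 2, -4, 0, 0, 0, 8],
    [3.5, 4, -8, 0, 0, 0, 16],
    [3.5, 6, -12, 0, 0, 0, 24],
    [3.5, 8, -16, 0, 0, 0, 32],
    [3.5, 10, -20, 0, 0, 0, 40],
  ],
)

```text
time_s: 6.35
ee_pos: [0.5622, -0.0883, 0.2001]
tcp_rot: [-1.57, 0.005, 1.339]
force: [0.6, 0.1, 0.1]
finger_gap: 0.0351
```

```bash
python3 -c "
from plan import *
k=W(p,(0,-.112,.047))
plan([k[0],k[1],.16],down(113)); print(state()['q'].round(2))
c=snap('scene','s4.png',(100,90,340,260),3.2)
"
```

```text
t 6.3 shift [4.04, -5.72, -4.01] turn [0.3, -0.0, 36.3] rows 4.2 F [0.6 0.1 0.1] gap 0.0351
[-0.25  0.13  1.36 -0.01  1.65 -1.59]
```

View pics/s4.png

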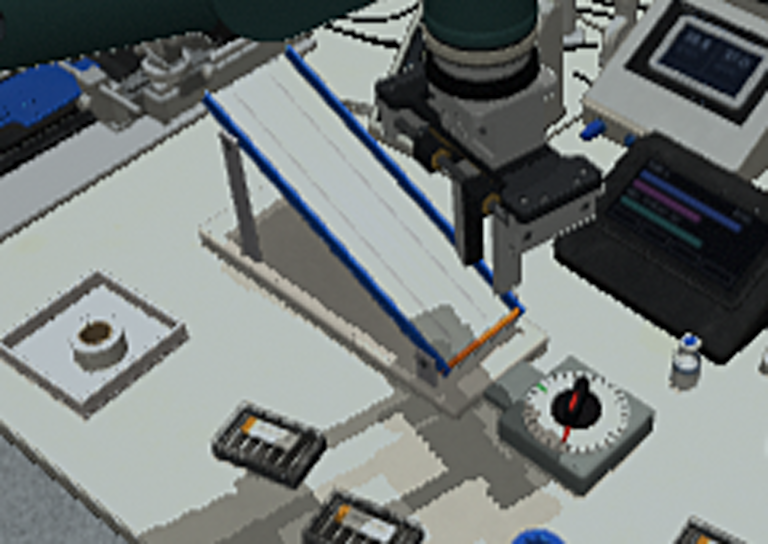

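Tape is flat in the tray. Going to the knob.

step_arm(
  motion=[
    [3.5, 1, -1.5, -1, 0, 0, 8],
    [3.5, 2, -3, -2, 0, 0, 16],
    [3.5, 3, -4.5, -3, 0, 0, 24],
    [3.5, 4, -5.7, -4, 0, 0, 32],
    [3.5, 4, -5.7, -6, 0, 0, 36.3],
  ],
)

```text
time_s: 6.9
ee_pos: [0.6033, -0.1453, 0.1408]
tcp_rot: [-1.572, 0.009, 1.969]
force: [0.4, 0.1, -0.2]
finger_gap: 0.035
```

```bash
python3 -c "
from plan import *
k=W(p,(0,-.112,.047))
plan([k[0],k[1],.055],down(113)); print(state()['q'].round(2))
"
```

```text
t 6.9 shift [-0.07, -0.02, -8.58] turn [0.4, 0.3, 0.2] rows 1.7 F [ 0.4  0.1 -0.2] gap 0.035
[-0.32  0.27  1.32 -0.01  1.55 -2.29]
```

step_arm(
  motion=[
    [3.5, 0, 0, -3, 0, 0, 0],
    [3.5, 0, 0, -6, 0, 0, 0],
    [3.5, 0, 0, -7.5, 0, 0, 0],
    [3.5, 0, 0, -8.3, 0, 0, 0],
    [3.5, 0, 0, -8.6, 0, 0, 0],
  ],
)

```text
time_s: 7.4
ee_pos: [0.6015, -0.1434, 0.0534]
tcp_rot: [-1.569, 0.005, 1.967]
force: [-0.0, 0.9, 2.2]
finger_gap: 0.0351
```

step_arm(
  motion=[
    [2, 0, 0, 0, 0, 0, 0],
    [1, 0, 0, 0, 0, 0, 0],
    [1, 0, 0, 0, 0, 0, 0],
    [1, 0, 0, 0, 0, 0, 0],
    [1, 0, 0, 0, 0, 0, 0],
  ],
)

```text
time_s: 7.9
ee_pos: [0.6029, -0.1449, 0.0551]
tcp_rot: [-1.572, 0.01, 1.967]
force: [2.3, -5.1, 2.4]
finger_gap: 0.0119
```

```bash
python3 -c "
from plan import *
s=state(); print(s['ee_pos'],s['tcp_rot'],s['moment'])
k=W(p,(0,-.112,.047)); plan([k[0],k[1],.055],down(np.degrees(p[2])))
"
```

```text
[ 0.60289469 -0.1449066   0.05513413] [-1.57165229  0.00976859  1.96705429] [-0.60748112 -0.38027459  0.02233599]
t 7.9 shift [-0.03, -0.06, -0.01] turn [0.6, -0.3, -114.9] rows 13.4 F [ 2.3 -5.1  2.4] gap 0.0119
```

step_arm(
  motion=[
    [1, 0, 0, 0, 0, 0, -8],
    [1, 0, 0, 0, 0, 0, -16],
    [1, 0, 0, 0, 0, 0, -24],
    [1, 0, 0, 0, 0, 0, -32],
    [1, 0, 0, 0, 0, 0, -40],
  ],
)

```text
time_s: 8.4
ee_pos: [0.6029, -0.144, 0.0551]
tcp_rot: [-1.573, 0.006, 1.263]
force: [1.3, -2.2, 3.1]
finger_gap: 0.0118
```

step_arm(
  motion=[
    [1, 0, 0, 0, 0, 0, -8],
    [1, 0, 0, 0, 0, 0, -16],
    [1, 0, 0, 0, 0, 0, -24],
    [1, 0, 0, 0, 0, 0, -32],
    [1, 0, 0, 0, 0, 0, -40],
  ],
)

```text
time_s: 8.9
ee_pos: [0.6034, -0.1434, 0.0551]
tcp_rot: [-1.572, 0.001, 0.566]
force: [4.5, -1.2, 1.8]
finger_gap: 0.0116
```

```bash
python3 -c "
from plan import *
s=state(); print(s['moment'],s['force'])
k=W(p,(0,-.112,.047)); plan([k[0],k[1],.055],down(np.degrees(p[2])))
"
```

```text
[-0.24509419 -0.6794886   0.03696798] [ 4.53111312 -1.17085878  1.75671841]
t 8.9 shift [-0.08, -0.21, -0.01] turn [0.1, -0.1, -34.7] rows 4.0 F [ 4.5 -1.2  1.8] gap 0.0116
```

step_arm(
  motion=[
    [1, 0, 0, 0, 0, 0, -8],
    [1, 0, 0, 0, 0, 0, -16],
    [1, 0, 0, 0, 0, 0, -24],
    [1, 0, 0, 0, 0, 0, -32],
    [1, 0, 0, 0, 0, 0, -34.7],
  ],
)

```text
time_s: 9.4
ee_pos: [0.6042, -0.1433, 0.0551]
tcp_rot: [-1.569, -0.001, -0.038]
force: [6.4, -0.4, 0.5]
finger_gap: 0.0117
```

step_arm(
  motion=[
    [1, 0, 0, 0, 0, 0, 0],
    [1, 0, 0, 0, 0, 0, 0],
    [3, 0, 0, 0, 0, 0, 0],
    [3.5, 0, 0, 0, 0, 0, 0],
    [3.5, 0, 0, 0, 0, 0, 0],
  ],
)

```text
time_s: 9.9
ee_pos: [0.6, -0.1431, 0.0534]
tcp_rot: [-1.568, 0.009, -0.034]
force: [-2.8, -0.4, 3.9]
finger_gap: 0.0322
```

step_arm(
  motion=[
    [3.5, 0, 0, 2, 0, 0, 0],
    [3.5, 0, 0, 6, 0, 0, 0],
    [3.5, 0, 0, 11, 0, 0, 0],
    [3.5, -4, 0, 14, 0, 0, 0],
    [5, -8, -1, 14, 0, 0, 0],
  ],
)

```text
time_s: 10.4
ee_pos: [0.5236, -0.1537, 0.1991]
tcp_rot: [-1.572, -0.004, -0.032]
force: [-0.1, -0.4, 0.8]
finger_gap: 0.0398
```

step_arm(
  motion=[
    [7, -5, -0.4, 0, 0, 0, 0],
    [9, -10, 2, 0, 0, 0, 0],
    [9, -15, 5, 0, 0, 0, 0],
    [9, -18, 9, 0, 0, 0, 0],
    [9, -18, 13, 0, 0, 0, 0],
  ],
)

```text
time_s: 10.9
ee_pos: [0.3389, -0.0238, 0.1929]
tcp_rot: [-1.569, 0.005, -0.04]
force: [1.4, 0.7, -0.7]
finger_gap: 0.0797
```

```bash
python3 -c "
from plan import *
t=snap('top','t5.png',(225,170,320,235),5); s=snap('scene','s5.png',(225,180,315,250),5)
a=cv2.imread('pics/t5.png');b=cv2.imread('pics/s5.png');b=cv2.resize(b,(475,369));cv2.imwrite('pics/c5.png',cv2.resize(np.vstack([a,b]),None,fx=.85,fy=.85))
print(state()['tcp_rot'])
"
```

```text
[-1.56664307  0.00401153 -0.0261181 ]
```

View pics/c5.png

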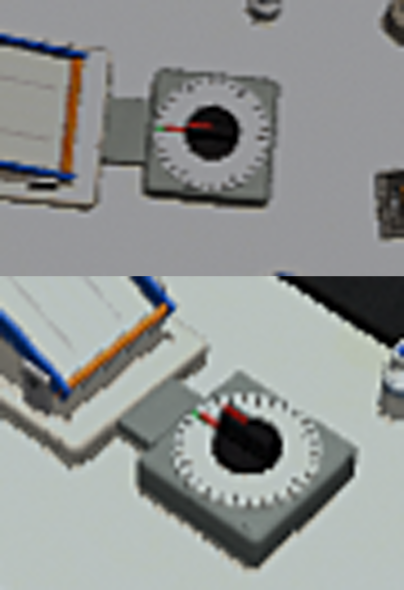

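Pointer appears on the green mark (top ≈(163,128) in the crop). Quantifying that and re-measuring the boxes.

```bash
cat > boxes.py <<'E'
from plan import *
def find(t=None):
    t=t or snap('top','tb.png'); g=t['color'].astype(int); out=[]
    m=((g.max(2)<125)&(g.max(2)-g.min(2)<45)).astype(np.uint8); m[:, :185]=0; m[:,355:]=0; m[:200]=0; m[283:]=0
    m=cv2.morphologyEx(m,cv2.MORPH_CLOSE,np.ones((7,7)))
    for k in cv2.findContours(m,0,2)[0]:
        b=cv2.boxPoints(cv2.minAreaRect(k)); P=np.array([pt(t,*q,.012)[:2] for q in b]); e=np.diff(P[:3],axis=0); L=np.linalg.norm(e,axis=1)
        if L.min()<.03: continue
        l=e[L.argmax()]; a=(np.degrees(np.arctan2(l[1],l[0]))-0)%180-90   # jaw yaw (box x dir)
        out.append((P.mean(0),a)); print('box',P.mean(0).round(4),'L',L.round(3),'jaw yaw',round(a,1))
    return out
E
python3 - <<'E'
from boxes import *
t,s=load('top'),load('scene')
for c,win in((t,(255,180,295,225)),(s,(240,195,300,245))):
    g=c['color'].astype(int); u0,v0,u1,v1=win; w=g[v0:v1,u0:u1]
    red=(w[...,0]-w[...,1:].max(2)); gr=w[...,1]-np.maximum(w[...,0],w[...,2])
    for nm,mm in(('red',red),('green',gr)):
        vv,uu=np.nonzero(mm>25); 
        L=[(RL.T@(pt(c,u+u0,v+v0,.032)-[p[0],p[1],0])*1000).round(1)[:2].tolist()+[int(mm[v,u])] for u,v in zip(uu,vv)]
        print(nm,L)
find()
E
```

```text
red [[11.6, -96.4, 36], [11.9, -99.6, 28], [6.3, -77.4, 43], [6.6, -80.6, 43], [7.9, -93.5, 72], [8.3, -96.7, 139], [8.6, -99.9, 119], [8.9, -103.1, 100], [9.3, -106.3, 104], [9.6, -109.5, 65], [3.0, -77.7, 71], [3.3, -80.9, 108], [3.7, -84.1, 116], [4.0, -87.3, 127], [4.3, -90.6, 79]]
green [[2.0, -68.1, 28], [2.4, -71.3, 71], [2.7, -74.5, 33]]
red [[9.4, 3.3, 56], [11.3, 1.2, 85], [13.2, -0.9, 67], [4.7, 2.7, 58], [6.6, 0.6, 93], [8.5, -1.4, 60], [-1.8, 4.3, 44], [0.1, 2.2, 63], [2.0, 0.1, 92], [3.8, -2.0, 55], [-6.4, 3.7, 52], [-4.5, 1.6, 79], [-2.7, -0.4, 71], [-0.8, -2.5, 50], [-11.0, 3.2, 53], [-9.1, 1.1, 84], [-7.3, -1.0, 66], [-15.6, 2.6, 66], [-13.7, 0.6, 89], [-11.9, -1.5, 60], [-22.0, 4.2, 42], [-20.1, 2.1, 67], [-18.3, 0.0, 92], [-16.4, -2.0, 54], [-26.5, 3.6, 58], [-24.7, 1.6, 80], [-22.8, -0.5, 71], [-21.0, -2.5, 49], [-31.1, 3.1, 63], [-29.2, 1.0, 91], [-27.4, -1.0, 69], [-33.7, 0.5, 42], [-31.9, -1.5, 60], [19.7, -80.6, 34], [17.0, -82.9, 93], [18.8, -85.0, 102], [5.2, -75.2, 70], [14.3, -85.3, 48], [16.1, -87.3, 91], [17.9, -89.3, 139], [19.7, -91.3, 47], [2.5, -77.6, 111], [4.3, -79.6, 113], [6.1, -81.6, 46], [15.2, -91.6, 84], [17.0, -93.7, 104], [18.8, -95.7, 105], [1.6, -81.9, 98], [3.4, -83.9, 126], [5.2, -85.9, 51], [14.3, -96.0, 48], [16.1, -98.0, 86], [0.8, -86.3, 51], [2.6, -88.3, 52]]
green [[1.5, -71.2, 77], [-1.1, -73.6, 40]]
box [ 0.4257 -0.317 ] L [0.058 0.087] jaw yaw -12.5
box [ 0.4044 -0.0037] L [0.247 0.13 ] jaw yaw 3.6
box [ 0.4814 -0.205 ] L [0.051 0.045] jaw yaw 69.7
box [ 0.5674 -0.3166] L [0.087 0.056] jaw yaw 10.0
box [ 0.5743 -0.0256] L [0.34  0.063] jaw yaw 3.6
```

The pointer direction agrees with the lane axis to within a few hundredths of a rad: green mark and pointer coincide once I allow for the pointer's height. Now the first box, near (0.426,-0.317).

Run:
```python
from plan import *
plan([.4255,-.317,.12],down(-12))
plan([.4255,-.317,.019],down(-12))
e=W(p,deck(0,.26,.0)); 
for h in (.10,.06,.021): print(h,W(p,deck(0,.26,h)).round(4))
```

```text
t 11.1 shift [8.47, -29.53, -7.35] turn [-0.1, -0.2, -10.4] rows 6.3 F [ 0.3 -0.5 -0.3] gap 0.0894
t 11.1 shift [8.47, -29.53, -17.45] turn [-0.1, -0.2, -10.4] rows 7.1 F [ 0.3 -0.5 -0.3] gap 0.0894
0.1 [0.6143 0.1525 0.2471]
0.06 [0.615  0.1707 0.2115]
0.021 [0.6157 0.1884 0.1767]
```

step_arm(
  motion=[
    [7.5, 1.5, -4.7, 0, 0, 0, -2],
    [7.5, 3, -9.4, 0, 0, 0, -4],
    [7.5, 4.5, -14.1, 0, 0, 0, -6],
    [7.5, 6, -18.8, 0, 0, 0, -8],
    [7.5, 7.5, -23.5, -1, 0, 0, -10],
  ],
)

```text
time_s: 11.55
ee_pos: [0.417, -0.2629, 0.1841]
tcp_rot: [-1.57, 0.003, -0.213]
force: [1.8, 0.3, 0.0]
finger_gap: 0.0751
```

step_arm(
  motion=[
    [7.5, 0.6, -3.5, -2, 0, 0, -0.4],
    [7.5, 1, -6, -5.5, 0, 0, -0.4],
    [7.5, 1, -6, -9, 0, 0, -0.4],
    [7.5, 1, -6, -11.5, 0, 0, -0.4],
    [7.5, 1, -6, -11.5, 0, 0, -0.4],
  ],
)

```text
time_s: 12.05
ee_pos: [0.423, -0.3179, 0.0629]
tcp_rot: [-1.564, 0.015, -0.218]
force: [-0.7, 0.4, 0.8]
finger_gap: 0.0752
```

Run:
```python
from plan import *
plan([.4255,-.317,.019],down(-12))
c=snap('scene','s6.png',(180,150,350,300),3)
```

```text
t 12.1 shift [0.25, 0.09, -4.39] turn [-0.6, -0.8, 0.5] rows 0.9 F [-0.7  0.4  0.8] gap 0.0752
```

View pics/s6.png

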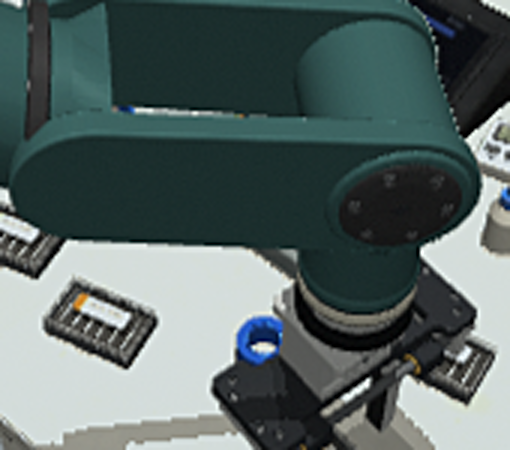

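The arm hides the box, but the numbers agree. Descend and grip.

step_arm(
  motion=[
    [7.5, 0.2, 0, -1.5, 0, 0, 0],
    [7.5, 0.2, 0, -3, 0, 0, 0],
    [7.5, 0.2, 0, -4, 0, 0, 0],
    [7.5, 0.2, 0, -4.4, 0, 0, 0],
    [7.5, 0.2, 0, -4.4, 0, 0, 0],
  ],
)

```text
time_s: 12.6
ee_pos: [0.4285, -0.3186, 0.0245]
tcp_rot: [-1.569, 0.006, -0.216]
force: [0.6, 0.1, -0.8]
finger_gap: 0.0749
```

step_arm(
  motion=[
    [5, 0, 0, 0, 0, 0, 0],
    [4.5, 0, 0, 0, 0, 0, 0],
    [4.5, 0, 0, 0, 0, 0, 0],
    [4.5, 0, 0, 0, 0, 0, 0],
    [4.5, 0, 0, 0, 0, 0, 0],
  ],
)

```text
time_s: 13.1
ee_pos: [0.4284, -0.3188, 0.0251]
tcp_rot: [-1.569, 0.005, -0.216]
force: [-1.4, 1.1, 2.1]
finger_gap: 0.0492
```

step_arm(
  motion=[
    [4.5, 0, 0, 2, 0, 0, 0],
    [4.5, 0, 0, 6, 0, 0, 0],
    [4.5, 0, 0, 11, 0, 0, 0],
    [4.5, 0, 0, 16, 0, 0, 0],
    [4.5, 0, 0, 20, 0, 0, 0],
  ],
)

```text
time_s: 13.6
ee_pos: [0.4289, -0.3188, 0.2276]
tcp_rot: [-1.57, 0.003, -0.216]
force: [0.7, -0.3, -1.6]
finger_gap: 0.0495
```

Run:
```python
from plan import *
plan(W(p,deck(0,.26,.09)),DB)
```

```text
t 13.6 shift [18.56, 47.59, 1.06] turn [18.9, -24.4, 98.0] rows 12.0 F [ 0.7 -0.3 -1.6] gap 0.0495
```

step_arm(
  motion=[
    [4.5, 1.5, 4, 1, 1.5, -1.9, 7.8],
    [4.5, 3, 8, 2, 3, -3.8, 15.6],
    [4.5, 4.5, 12, 3, 4.5, -5.8, 23.3],
    [4.5, 6, 16, 3, 6, -7.8, 31.1],
    [4.5, 7.5, 20, 3, 7.5, -9.7, 38.9],
  ],
)

```text
time_s: 14.1
ee_pos: [0.504, -0.1171, 0.2551]
tcp_rot: [-1.462, -0.178, 0.462]
force: [1.0, 0.3, -1.5]
finger_gap: 0.0494
```

step_arm(
  motion=[
    [4.5, 1.5, 4, 0, 1.5, -1.9, 7.8],
    [4.5, 3, 8, 0, 3, -3.8, 15.6],
    [4.5, 4.5, 12, 0, 4.5, -5.8, 23.3],
    [4.5, 6, 16, 0, 6, -7.8, 31.1],
    [4.5, 7.5, 20, 0, 7.5, -9.7, 38.9],
  ],
)

```text
time_s: 14.6
ee_pos: [0.5787, 0.083, 0.2543]
tcp_rot: [-1.494, -0.384, 1.152]
force: [1.1, 0.1, -0.8]
finger_gap: 0.0496
```

Run:
```python
from plan import *
plan(W(p,deck(0,.26,.09)),DB); print(state()['q'].round(2))
```

```text
t 14.6 shift [3.57, 7.41, -1.61] turn [4.0, -5.1, 19.9] rows 2.4 F [ 1.1  0.1 -0.8] gap 0.0496
[-0.18  0.09  1.35  0.39  1.68 -1.3 ]
```

step_arm(
  motion=[
    [4.5, 1.2, 2.5, 0, 1.3, -1.7, 6.6],
    [4.5, 2.4, 5, 0, 2.7, -3.4, 13.3],
    [4.5, 3.6, 7.4, 0, 4, -5.1, 19.9],
    [4.5, 3.6, 7.4, -1.6, 4, -5.1, 19.9],
    [4.5, 3.6, 7.4, -1.6, 4, -5.1, 19.9],
  ],
)

```text
time_s: 15.1
ee_pos: [0.6131, 0.1551, 0.2344]
tcp_rot: [-1.561, -0.469, 1.521]
force: [-0.2, 0.0, -0.9]
finger_gap: 0.0496
```

Run:
```python
from plan import *
plan(W(p,deck(0.001,.26,.030)),DB)
t=snap('top','t7.png',(110,140,260,230),3.5); s=snap('scene','s7.png',(140,70,300,220),3.0)
a=cv2.imread('pics/t7.png');b=cv2.imread('pics/s7.png');cv2.imwrite('pics/c7.png',np.vstack([a[:,:480],b])[:600] if 0 else np.hstack([cv2.resize(a,(400,240)),cv2.resize(b,(400,375))[:240]]) if 0 else b)
```

```text
t 15.1 shift [0.34, 2.91, -4.96] turn [0.1, -0.5, 0.3] rows 1.2 F [-0.2  0.  -0.9] gap 0.0496
```

View pics/c7.png

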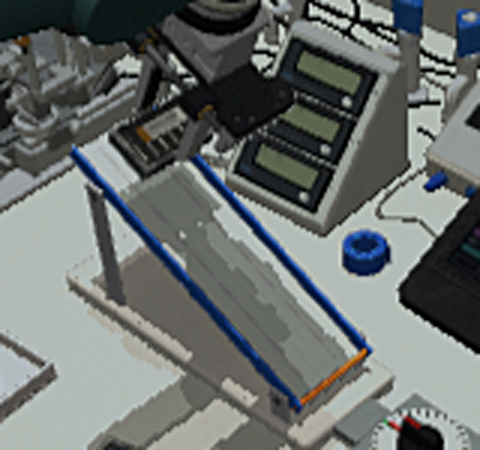

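Box held square across the lane above the entry. Lowering it.

step_arm(
  motion=[
    [4.5, 0.3, 0.9, -1.6, 0, 0, 0],
    [4.5, 0.5, 1.7, -3, 0, 0, 0],
    [4.5, 0.5, 2.3, -4.1, 0, -0.4, 0.3],
    [4.5, 0.5, 2.6, -4.6, 0, -0.4, 0.3],
    [4.5, 0.5, 2.6, -4.6, 0, -0.4, 0.3],
  ],
)

```text
time_s: 15.7
ee_pos: [0.6186, 0.1817, 0.1913]
tcp_rot: [-1.574, -0.471, 1.534]
force: [-0.4, -1.0, -1.0]
finger_gap: 0.049
```

Run:
```python
from plan import *
plan(W(p,deck(0.003,.26,.027)),DB)
```

```text
t 15.7 shift [-0.01, 0.39, -0.92] turn [0.0, 0.2, -0.0] rows 0.2 F [-0.4 -1.  -1. ] gap 0.049
```

step_arm(
  motion=[
    [4.5, 0, 0.2, -0.4, 0, 0, 0],
    [4.5, 0, 0.4, -0.7, 0, 0, 0],
    [4.5, 0, 0.4, -0.8, 0, 0, 0],
    [4.5, 0, 0.4, -0.8, 0, 0, 0],
  ],
)

```text
time_s: 16.1
ee_pos: [0.6194, 0.1853, 0.1845]
tcp_rot: [-1.577, -0.471, 1.535]
force: [-0.1, 0.0, -1.9]
finger_gap: 0.0491
```

Run:
```python
from plan import *
plan(W(p,deck(0.003,.26,.027)),DB)
```

```text
t 16.1 shift [-0.09, 0.02, -0.24] turn [0.0, 0.3, -0.0] rows 0.1 F [-0.1  0.  -1.9] gap 0.0491
```

step_arm(
  motion=[
    [4.5, 0, 0.1, -0.2, 0, 0, 0],
    [4.5, 0, 0.1, -0.2, 0, 0, 0],
    [6, 0, 0.1, -0.2, 0, 0, 0],
    [6.5, 0, 0.1, -0.2, 0, 0, 0],
    [6.5, 0, -0.4, 0.7, 0, 0, 0],
  ],
)

```text
time_s: 16.6
ee_pos: [0.6186, 0.1816, 0.1905]
tcp_rot: [-1.574, -0.471, 1.534]
force: [0.5, -1.0, -0.5]
finger_gap: 0.0645
```

step_arm(
  motion=[
    [6.5, 0, -0.5, 1, 0, 0, 0],
    [6.5, 0, -1.5, 3, 0, 0, 0],
    [6.5, 0, -3, 6, 0, 0, 0],
    [6.5, -3, -4, 7, 0, 0, 0],
    [6.5, -7, -5, 7, 0, 0, 0],
  ],
)

```text
time_s: 17.1
ee_pos: [0.5509, 0.1302, 0.2652]
tcp_rot: [-1.585, -0.471, 1.537]
force: [0.3, -0.3, 1.0]
finger_gap: 0.065
```

step_arm(
  motion=[
    [6.5, -4.5, 0, 2, 0, 0, 0],
    [6.5, -9, 0, 3, 0, 0, 0],
    [7.5, -13, 0, 3, 0, 0, 0],
    [7.5, -17, 0, 3, 0, 0, 0],
    [7.5, -21, 0, 3, 0, 0, 0],
  ],
)

```text
time_s: 17.6
ee_pos: [0.3379, 0.1312, 0.293]
tcp_rot: [-1.58, -0.471, 1.536]
force: [-0.6, 0.1, 0.4]
finger_gap: 0.0748
```

Run:
```python
from boxes import *
t=snap('top','t8.png',(100,140,350,290),3); plan([.5674,-.3166,.12],down(10))
find(t)
```

```text
t 17.6 shift [23.42, -44.84, -17.37] turn [-21.6, 19.4, -76.5] rows 10.7 F [-3.9  2.2 -0.5] gap 0.075
box [0.3993 0.0007] L [0.257 0.12 ] jaw yaw 3.6
box [ 0.4814 -0.205 ] L [0.051 0.045] jaw yaw 69.7
box [ 0.5674 -0.3166] L [0.087 0.056] jaw yaw 10.0
box [ 0.5743 -0.0256] L [0.34  0.063] jaw yaw 3.6
```

View pics/t8.png

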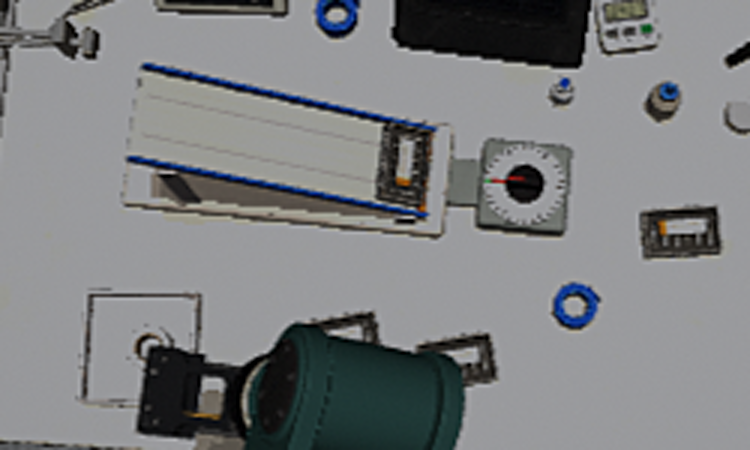

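First box rests square against the stop, and the knob pointer is on the mark at (500,182). Next: box near (0.567,-0.317).

step_arm(
  motion=[
    [7.5, 2, -4.2, -1, -2, 1.8, -7.1],
    [7.5, 4, -8.4, -2, -4, 3.6, -14.2],
    [7.5, 6, -12.6, -3, -6, 5.4, -21.3],
    [7.5, 8, -16.8, -4, -8, 7.2, -28.5],
    [7.5, 10, -21, -5, -10, 9, -35.6],
  ],
)

```text
time_s: 18.15
ee_pos: [0.4404, -0.081, 0.2429]
tcp_rot: [-1.491, -0.255, 0.873]
force: [-0.2, -0.0, 0.1]
finger_gap: 0.0754
```

step_arm(
  motion=[
    [7.5, 2, -4.2, -1, -2, 1.8, -7.1],
    [7.5, 4, -8.4, -2, -4, 3.6, -14.2],
    [7.5, 6, -12.6, -3, -6, 5.4, -21.3],
    [7.5, 8, -16.8, -4, -8, 7.2, -28.5],
    [7.5, 10, -21, -5, -10, 9, -35.6],
  ],
)

```text
time_s: 18.65
ee_pos: [0.5405, -0.291, 0.1928]
tcp_rot: [-1.552, -0.033, 0.258]
force: [0.4, -0.2, 0.2]
finger_gap: 0.0756
```

Run:
```python
from plan import *
plan([.568,-.3166,.07],down(10))
```

```text
t 18.6 shift [2.75, -2.56, -12.28] turn [-1.4, 1.6, -4.8] rows 2.6 F [ 0.4 -0.2  0.2] gap 0.0756
```

step_arm(
  motion=[
    [7.5, 1.4, -1.3, -4, -0.7, 0.8, -2.4],
    [7.5, 2.8, -2.6, -8, -1.4, 1.6, -4.8],
    [7.5, 2.8, -2.6, -11, -1.4, 1.6, -4.8],
    [7.5, 2.8, -2.6, -12, -1.4, 1.6, -4.8],
    [7.5, 2.8, -2.6, -12, -1.4, 1.6, -4.8],
  ],
)

```text
time_s: 19.15
ee_pos: [0.5667, -0.3144, 0.0703]
tcp_rot: [-1.565, 0.002, 0.18]
force: [-0.4, -0.0, 1.3]
finger_gap: 0.0749
```

Run:
```python
from plan import *
plan([.568,-.3166,.022],down(10))
```

```text
t 19.1 shift [0.13, -0.22, -4.83] turn [-0.3, -0.2, -0.3] rows 1.0 F [-0.4 -0.   1.3] gap 0.0749
```

step_arm(
  motion=[
    [7.5, 0.1, -0.2, -2, 0, 0, 0],
    [7.5, 0.1, -0.2, -3.5, 0, 0, 0],
    [7.5, 0.1, -0.2, -4.5, 0, 0, 0],
    [7.5, 0.1, -0.2, -4.8, 0, 0, 0],
    [7.5, 0.1, -0.2, -4.8, 0, 0, 0],
  ],
)

```text
time_s: 19.65
ee_pos: [0.5683, -0.3165, 0.0237]
tcp_rot: [-1.567, 0.0, 0.18]
force: [0.2, 0.7, -0.1]
finger_gap: 0.0752
```

step_arm(
  motion=[
    [5, 0, 0, 0, 0, 0, 0],
    [4.5, 0, 0, 0, 0, 0, 0],
    [4.5, 0, 0, 0, 0, 0, 0],
    [4.5, 0, 0, 0, 0, 0, 0],
    [4.5, 0, 0, 0, 0, 0, 0],
  ],
)

```text
time_s: 20.15
ee_pos: [0.5686, -0.3169, 0.0242]
tcp_rot: [-1.568, -0.0, 0.18]
force: [0.1, 0.2, 1.6]
finger_gap: 0.0496
```

step_arm(
  motion=[
    [4.5, 0, 0, 2, 0, 0, 0],
    [4.5, -0.5, 0, 6, 0, 0, 0],
    [4.5, -2, 0, 11, 0, 0, 0],
    [4.5, -4, 0, 16, 0, 0, 0],
    [4.5, -6, 0, 20, 0, 0, 0],
  ],
)

```text
time_s: 20.65
ee_pos: [0.5083, -0.3163, 0.2244]
tcp_rot: [-1.567, -0.0, 0.181]
force: [-0.0, -1.0, -1.1]
finger_gap: 0.0497
```

Run:
```python
from plan import *
plan(W(p,deck(0,.26,.09)),DB)
```

```text
t 20.6 shift [10.61, 47.34, 1.38] turn [21.8, -19.2, 75.8] rows 9.7 F [-0.  -1.  -1.1] gap 0.0497
```

step_arm(
  motion=[
    [4.5, 1, 4.7, 1, 2.2, -1.9, 7.5],
    [4.5, 2, 9.4, 2, 4.4, -3.8, 15],
    [4.5, 3, 14.1, 3, 6.5, -5.7, 22.6],
    [4.5, 4, 18.8, 3, 8.7, -7.6, 30],
    [4.5, 5, 23.5, 3, 10.9, -9.6, 37.8],
  ],
)

```text
time_s: 21.15
ee_pos: [0.559, -0.0798, 0.2537]
tcp_rot: [-1.485, -0.237, 0.839]
force: [-0.0, -0.8, -0.4]
finger_gap: 0.0495
```

step_arm(
  motion=[
    [4.5, 1, 4.7, 0, 2.2, -1.9, 7.5],
    [4.5, 2, 9.4, 0, 4.4, -3.8, 15],
    [4.5, 3, 14.1, 0, 6.5, -5.7, 22.6],
    [4.5, 4, 18.8, 0, 8.7, -7.6, 30],
    [4.5, 5, 23.5, 0, 10.9, -9.6, 37.8],
  ],
)

```text
time_s: 21.65
ee_pos: [0.6087, 0.1551, 0.2528]
tcp_rot: [-1.571, -0.471, 1.532]
force: [0.4, -0.7, -0.8]
finger_gap: 0.0491
```

Run:
```python
from plan import *
plan(W(p,deck(0.002,.26,.045)),DB)
```

```text
t 21.6 shift [0.85, 2.23, -5.47] turn [-0.0, 0.0, -0.0] rows 1.2 F [ 0.4 -0.7 -0.8] gap 0.0491
```

step_arm(
  motion=[
    [4.5, 0.4, 1, -2.4, 0, 0, 0],
    [4.5, 0.8, 2, -4.8, 0, 0, 0],
    [4.5, 0.8, 2.6, -6, 0, 0, 0],
    [4.5, 0.8, 2.9, -6.7, 0, 0, 0],
    [4.5, 0.8, 3, -6.9, 0, 0, 0],
  ],
)

```text
time_s: 22.15
ee_pos: [0.6164, 0.1833, 0.1833]
tcp_rot: [-1.568, -0.47, 1.526]
force: [-0.2, -0.2, -1.8]
finger_gap: 0.0495
```

Run:
```python
from plan import *
plan(W(p,deck(0.002,.26,.026)),DB)
```

```text
t 22.1 shift [0.12, 0.27, -0.21] turn [0.1, -0.1, 0.3] rows 0.1 F [-0.2 -0.2 -1.8] gap 0.0495
```

step_arm(
  motion=[
    [4.5, 0.1, 0.1, -0.3, 0, 0, 0],
    [4.5, 0.1, 0.1, -0.3, 0, 0, 0],
    [6, 0.1, 0.1, -0.3, 0, 0, 0],
    [6.5, 0.1, 0.1, -0.3, 0, 0, 0],
    [6.5, 0.1, -0.4, 0.7, 0, 0, 0],
  ],
)

```text
time_s: 22.65
ee_pos: [0.617, 0.1794, 0.1901]
tcp_rot: [-1.567, -0.47, 1.526]
force: [0.4, -0.8, 0.2]
finger_gap: 0.0645
```

step_arm(
  motion=[
    [6.5, 0, -0.5, 1, 0, 0, 0],
    [6.5, 0, -1.5, 3, 0, 0, 0],
    [6.5, 0, -3, 6, 0, 0, 0],
    [6.5, -3, -5, 7, 0, 0, 0],
    [6.5, -5, -9, 7, 0, 0, 0],
  ],
)

```text
time_s: 23.15
ee_pos: [0.5678, 0.0898, 0.2655]
tcp_rot: [-1.578, -0.47, 1.534]
force: [-1.2, -1.0, 0.2]
finger_gap: 0.0654
```

step_arm(
  motion=[
    [6.5, 0, -5, 2, 0, 0, 0],
    [6.5, 0, -10, 3, 0, 0, 0],
    [7.5, 0, -15, 3, 0, 0, 0],
    [7.5, 0, -20, 3, 0, 0, 0],
    [7.5, 0, -25, 3, 0, 0, 0],
  ],
)

```text
time_s: 23.65
ee_pos: [0.5675, -0.1584, 0.2929]
tcp_rot: [-1.573, -0.469, 1.527]
force: [0.5, -0.3, 0.1]
finger_gap: 0.0745
```

Run:
```python
from boxes import *
t=snap('top','t9.png',(100,140,350,290),3); plan([.4277,.0412,.12],down(13)); plan([.4126,-.0823,.12],down(14))
find(t)
```

```text
t 23.7 shift [-13.95, 20.73, -17.02] turn [-21.9, 18.3, -72.5] rows 9.1 F [-1.1 -3.  -2. ] gap 0.0748
t 23.7 shift [-15.46, 8.38, -17.02] turn [-22.0, 18.1, -71.5] rows 9.0 F [-1.1 -3.  -2. ] gap 0.0748
box [0.4277 0.0412] L [0.082 0.056] jaw yaw 13.1
box [ 0.4803 -0.1367] L [0.553 0.265] jaw yaw 3.6
```

View pics/t9.png

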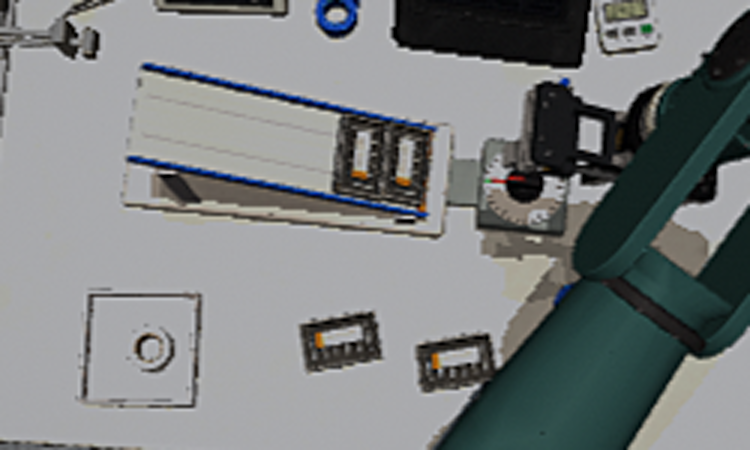

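Two boxes are queued and the other two haven't moved. Next: box b.

step_arm(
  motion=[
    [7.5, -2, 0.9, 0, -2.4, 2, -7.9],
    [7.5, -4, 1.8, 0, -4.9, 4, -15.9],
    [7.5, -6, 2.7, -1, -7.3, 6, -23.8],
    [7.5, -8, 3.6, -2, -9.8, 8, -31.7],
    [7.5, -10, 4.5, -4, -12.2, 10, -39.7],
  ],
)

```text
time_s: 24.2
ee_pos: [0.4676, -0.1113, 0.2537]
tcp_rot: [-1.497, -0.211, 0.797]
force: [0.3, 0.2, 0.5]
finger_gap: 0.0751
```

step_arm(
  motion=[
    [7.5, -1.5, 1, -2, -2.4, 2, -7.9],
    [7.5, -3, 2, -5, -4.9, 4, -15.9],
    [7.5, -4.5, 3, -9, -7.3, 6, -23.8],
    [7.5, -5.4, 3.9, -13, -9.8, 8, -31.7],
    [7.5, -5.4, 3.9, -16, -9.8, 8, -31.7],
  ],
)

```text
time_s: 24.7
ee_pos: [0.4129, -0.0701, 0.0901]
tcp_rot: [-1.567, -0.007, 0.255]
force: [-0.1, -0.6, -0.3]
finger_gap: 0.075
```

Run:
```python
from boxes import *
plan([.4135,-.0823,.065],down(14))
plan([.4135,-.0823,.022],down(14))
```

```text
t 24.7 shift [0.06, -1.22, -2.51] turn [-0.3, 0.3, -0.6] rows 0.6 F [-0.1 -0.6 -0.3] gap 0.075
t 24.7 shift [0.06, -1.22, -6.81] turn [-0.3, 0.3, -0.6] rows 1.4 F [-0.1 -0.6 -0.3] gap 0.075
```

step_arm(
  motion=[
    [7.5, 0, -1.2, -1, 0, 0, 0],
    [7.5, 0, -1.2, -3, 0, 0, 0],
    [7.5, 0, -1.2, -5, 0, 0, 0],
    [7.5, 0, -1.2, -6.3, 0, 0, -0.6],
    [7.5, 0, -1.2, -6.7, 0, 0, -0.6],
  ],
)

```text
time_s: 25.2
ee_pos: [0.4138, -0.0848, 0.0237]
tcp_rot: [-1.567, -0.006, 0.243]
force: [0.7, 0.7, 0.3]
finger_gap: 0.0749
```

step_arm(
  motion=[
    [5, 0, 0, 0, 0, 0, 0],
    [4.5, 0, 0, 0, 0, 0, 0],
    [4.5, 0, 0, 0, 0, 0, 0],
    [4.5, 0, 0, 0, 0, 0, 0],
    [4.5, 0, 0, 0, 0, 0, 0],
  ],
)

```text
time_s: 25.7
ee_pos: [0.4143, -0.0843, 0.0248]
tcp_rot: [-1.568, -0.007, 0.245]
force: [-1.6, -1.3, 4.2]
finger_gap: 0.0499
```

step_arm(
  motion=[
    [4.5, 0, 0, 2, 0, 0, 0],
    [4.5, 0, 0, 6, 0, 0, 0],
    [4.5, 0, 0, 11, 0, 0, 0],
    [4.5, 0, 0, 16, 0, 0, 0],
    [4.5, 0, 0, 21, 0, 0, 0],
  ],
)

```text
time_s: 26.2
ee_pos: [0.4134, -0.0836, 0.2356]
tcp_rot: [-1.567, -0.007, 0.245]
force: [1.0, -0.1, 0.1]
finger_gap: 0.0493
```

Run:
```python
from plan import *
plan(W(p,deck(0.002,.26,.09)),DB)
```

```text
t 26.2 shift [20.31, 24.06, 0.27] turn [22.0, -18.2, 72.2] rows 9.0 F [ 1.  -0.1  0.1] gap 0.0493
```

step_arm(
  motion=[
    [4.5, 2.2, 2.7, 1, 2.4, -2, 7.9],
    [4.5, 4.4, 5.4, 2, 4.9, -4, 15.9],
    [4.5, 6.6, 8.1, 3, 7.3, -6, 23.8],
    [4.5, 8.8, 10.8, 4, 9.8, -8, 31.7],
    [4.5, 11, 13.5, 4, 12.2, -10, 39.7],
  ],
)

```text
time_s: 26.7
ee_pos: [0.525, 0.0523, 0.2758]
tcp_rot: [-1.491, -0.269, 0.938]
force: [0.5, -0.5, -1.4]
finger_gap: 0.0489
```

step_arm(
  motion=[
    [4.5, 2.3, 2.6, 0, 2.4, -2, 7.9],
    [4.5, 4.6, 5.2, 0, 4.9, -4, 15.9],
    [4.5, 6.9, 7.8, 0, 7.3, -6, 23.8],
    [4.5, 9.3, 10.6, 0, 9.8, -8.2, 32.5],
    [4.5, 9.3, 10.6, -2, 9.8, -8.2, 32.5],
  ],
)

```text
time_s: 27.2
ee_pos: [0.6197, 0.1593, 0.2537]
tcp_rot: [-1.574, -0.473, 1.537]
force: [-0.1, 0.3, 0.1]
finger_gap: 0.0493
```

Run:
```python
from plan import *
plan(W(p,deck(0.003,.26,.045)),DB)
plan(W(p,deck(0.003,.26,.029)),DB)
```

```text
t 27.2 shift [-0.15, 1.81, -5.56] turn [-0.1, 0.2, -0.2] rows 1.2 F [-0.1  0.3  0.1] gap 0.0493
t 27.2 shift [-0.12, 2.54, -6.99] turn [-0.1, 0.2, -0.2] rows 1.5 F [-0.1  0.3  0.1] gap 0.0493
```

step_arm(
  motion=[
    [4.5, -0.1, 0.8, -2.4, 0, 0, 0],
    [4.5, -0.1, 1.6, -4.6, 0, 0, 0],
    [4.5, -0.1, 2.2, -5.9, 0, 0, 0],
    [4.5, -0.1, 2.5, -6.5, 0, 0, 0],
    [4.5, -0.1, 2.5, -6.6, 0, 0, 0],
  ],
)

```text
time_s: 27.7
ee_pos: [0.6154, 0.1824, 0.1874]
tcp_rot: [-1.569, -0.471, 1.531]
force: [0.7, 0.1, -0.3]
finger_gap: 0.0493
```

Run:
```python
from plan import *
plan(W(p,deck(0.003,.26,.027)),DB)
```

```text
t 27.7 shift [0.31, 0.31, -0.53] turn [0.0, -0.1, -0.0] rows 0.1 F [ 0.7  0.1 -0.3] gap 0.0493
```

step_arm(
  motion=[
    [4.5, 0.3, 0.3, -0.5, 0, 0, 0],
    [4.5, 0.3, 0.3, -0.5, 0, 0, 0],
    [6, 0.3, 0.3, -0.5, 0, 0, 0],
    [6.5, 0.3, 0.3, -0.5, 0, 0, 0],
    [6.5, 0.3, -0.2, 0.5, 0, 0, 0],
  ],
)

```text
time_s: 28.2
ee_pos: [0.618, 0.1801, 0.1921]
tcp_rot: [-1.567, -0.471, 1.53]
force: [1.0, 0.0, -0.8]
finger_gap: 0.0648
```

step_arm(
  motion=[
    [6.5, 0, -0.5, 1, 0, 0, 0],
    [6.5, 0, -1.5, 3, 0, 0, 0],
    [6.5, 0, -3, 6, 0, 0, 0],
    [6.5, -3, -5, 7, 0, 0, 0],
    [6.5, -5, -9, 7, 0, 0, 0],
  ],
)

```text
time_s: 28.7
ee_pos: [0.5688, 0.0905, 0.2676]
tcp_rot: [-1.579, -0.471, 1.538]
force: [0.4, -1.1, 0.3]
finger_gap: 0.065
```

step_arm(
  motion=[
    [6.5, 0, -5, 2, 0, 0, 0],
    [6.5, 0, -10, 3, 0, 0, 0],
    [7.5, 0, -15, 3, 0, 0, 0],
    [7.5, 0, -20, 3, 0, 0, 0],
    [7.5, 0, -25, 3, 0, 0, 0],
  ],
)

```text
time_s: 29.2
ee_pos: [0.5685, -0.1578, 0.295]
tcp_rot: [-1.574, -0.469, 1.532]
force: [0.5, 0.4, 1.0]
finger_gap: 0.0752
```

Run:
```python
from boxes import *
t=snap('top','t10.png',(100,140,350,290),3); plan([.4277,.0412,.12],down(13))
find(t)
```

```text
t 29.2 shift [-14.05, 20.67, -17.23] turn [-22.0, 18.3, -72.7] rows 9.1 F [-0.4 -3.4 -1.7] gap 0.0746
box [0.4277 0.0412] L [0.082 0.056] jaw yaw 13.1
box [ 0.4803 -0.1367] L [0.553 0.265] jaw yaw 3.6
```

View pics/t10.png

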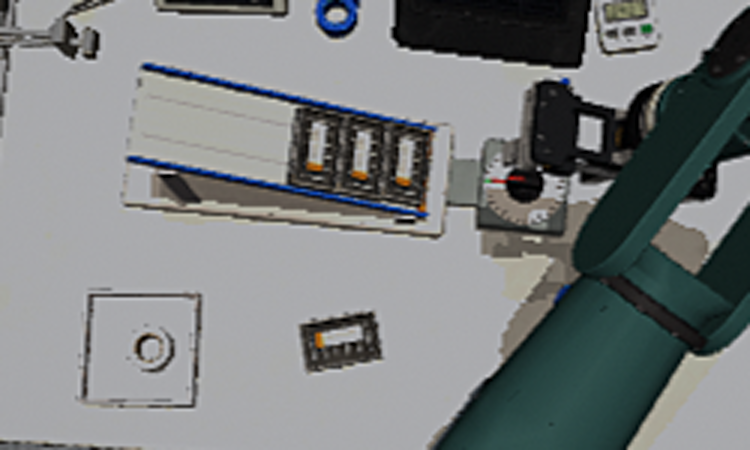

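Three queued; box a hasn't moved. Fetching it.

step_arm(
  motion=[
    [7.5, -3, 2, 0, -2.4, 2, -7.9],
    [7.5, -6, 4, 0, -4.9, 4, -15.9],
    [7.5, -9, 6, -1, -7.3, 6, -23.8],
    [7.5, -11, 9, -2, -9.8, 8, -31.7],
    [7.5, -13, 12, -4, -12.2, 10, -39.7],
  ],
)

```text
time_s: 29.75
ee_pos: [0.4385, -0.0353, 0.2557]
tcp_rot: [-1.496, -0.213, 0.8]
force: [0.5, 0.8, 0.7]
finger_gap: 0.0751
```

step_arm(
  motion=[
    [7.5, -0.3, 2, -2, -2.4, 2, -7.9],
    [7.5, -0.6, 4, -5, -4.9, 4, -15.9],
    [7.5, -0.9, 6, -9, -7.3, 6, -23.8],
    [7.5, -0.9, 8, -13, -10, 8.2, -32.8],
    [7.5, -0.9, 8, -16, -10, 8.2, -32.8],
  ],
)

```text
time_s: 30.25
ee_pos: [0.4296, 0.0475, 0.0924]
tcp_rot: [-1.568, -0.004, 0.241]
force: [-0.6, -1.3, 0.2]
finger_gap: 0.0753
```

Run:
```python
from boxes import *
plan([.4285,.041,.022],down(13))
```

```text
t 30.2 shift [-0.11, -0.65, -7.04] turn [-0.2, 0.2, -0.8] rows 1.4 F [-0.6 -1.3  0.2] gap 0.0753
```

step_arm(
  motion=[
    [7.5, -0.1, -0.6, -1, 0, 0, 0],
    [7.5, -0.1, -0.6, -3, 0, 0, 0],
    [7.5, -0.1, -0.6, -5, 0, 0, -0.8],
    [7.5, -0.1, -0.6, -6.5, 0, 0, -0.8],
    [7.5, -0.1, -0.6, -6.9, 0, 0, -0.8],
  ],
)

```text
time_s: 30.75
ee_pos: [0.4288, 0.0377, 0.0241]
tcp_rot: [-1.569, -0.003, 0.225]
force: [-0.3, -1.4, 0.4]
finger_gap: 0.0751
```

step_arm(
  motion=[
    [5, 0, 0, 0, 0, 0, 0],
    [4.5, 0, 0, 0, 0, 0, 0],
    [4.5, 0, 0, 0, 0, 0, 0],
    [4.5, 0, 0, 0, 0, 0, 0],
    [4.5, 0, 0, 0, 0, 0, 0],
  ],
)

```text
time_s: 31.25
ee_pos: [0.4294, 0.0385, 0.0251]
tcp_rot: [-1.57, -0.005, 0.226]
force: [-1.9, -0.8, 6.4]
finger_gap: 0.0493
```

step_arm(
  motion=[
    [4.5, 0, 0, 2, 0, 0, 0],
    [4.5, 0, 0, 6, 0, 0, 0],
    [4.5, 0, 0, 11, 0, 0, 0],
    [4.5, 0, 0, 16, 0, 0, 0],
    [4.5, 0, 0, 21, 0, 0, 0],
  ],
)

```text
time_s: 31.75
ee_pos: [0.4283, 0.039, 0.2355]
tcp_rot: [-1.568, -0.003, 0.227]
force: [0.7, 0.4, -0.8]
finger_gap: 0.0493
```

Run:
```python
from plan import *
plan(W(p,deck(0.002,.26,.09)),DB)
```

```text
t 31.8 shift [18.81, 11.8, 0.27] turn [22.1, -18.5, 73.3] rows 9.2 F [ 0.7  0.4 -0.8] gap 0.0493
```

step_arm(
  motion=[
    [4.5, 2.2, 0, 2, 2.4, -2, 8],
    [4.5, 4.4, 1, 4, 4.8, -4, 16],
    [4.5, 6.6, 2, 4, 7.2, -6.1, 24],
    [4.5, 8.8, 3, 4, 9.6, -8, 32],
    [4.5, 11, 5, 4, 12, -10.1, 40],
  ],
)

```text
time_s: 32.25
ee_pos: [0.5397, 0.0885, 0.274]
tcp_rot: [-1.491, -0.262, 0.922]
force: [-0.3, 0.8, -1.4]
finger_gap: 0.0494
```

step_arm(
  motion=[
    [4.5, 2.2, 2, 0, 2.4, -2, 8],
    [4.5, 4.4, 4, 0, 4.8, -4, 16],
    [4.5, 6.6, 6, 0, 7.2, -6.1, 24],
    [4.5, 8, 6.8, 0, 10.1, -8.4, 33.3],
    [4.5, 8, 6.8, -2, 10.1, -8.4, 33.3],
  ],
)

```text
time_s: 32.75
ee_pos: [0.6215, 0.157, 0.2544]
tcp_rot: [-1.576, -0.474, 1.536]
force: [0.1, -0.5, -0.3]
finger_gap: 0.0493
```

Run:
```python
from plan import *
plan(W(p,deck(0.003,.26,.031)),DB)
```

```text
t 32.8 shift [-0.3, 2.67, -6.87] turn [-0.1, 0.3, -0.1] rows 1.5 F [ 0.1 -0.5 -0.3] gap 0.0493
```

step_arm(
  motion=[
    [4.5, -0.2, 0.8, -2.4, 0, 0, 0],
    [4.5, -0.2, 1.6, -4.6, 0, 0, 0],
    [4.5, -0.2, 2.2, -5.9, 0, 0, 0],
    [4.5, -0.2, 2.6, -6.6, 0, 0, 0],
    [4.5, -0.2, 2.6, -6.6, 0, 0, 0],
  ],
)

```text
time_s: 33.25
ee_pos: [0.6169, 0.1829, 0.188]
tcp_rot: [-1.572, -0.472, 1.532]
force: [-0.7, -0.8, 0.5]
finger_gap: 0.0492
```

Run:
```python
from plan import *
plan(W(p,deck(0.003,.26,.027)),DB)
```

```text
t 33.2 shift [0.17, 0.27, -0.59] turn [-0.0, 0.1, 0.0] rows 0.1 F [-0.7 -0.8  0.5] gap 0.0492
```

Release, retreat, and park well clear of everything.

step_arm(
  motion=[
    [4.5, 0.2, 0.3, -0.6, 0, 0, 0],
    [4.5, 0.2, 0.3, -0.6, 0, 0, 0],
    [6, 0.2, 0.3, -0.6, 0, 0, 0],
    [6.5, 0.2, 0.3, -0.6, 0, 0, 0],
    [6.5, 0.2, -0.2, 0.4, 0, 0, 0],
  ],
)

```text
time_s: 33.75
ee_pos: [0.6176, 0.1809, 0.1903]
tcp_rot: [-1.567, -0.472, 1.53]
force: [-0.3, -0.3, -0.2]
finger_gap: 0.0649
```

step_arm(
  motion=[
    [6.5, 0, -0.5, 1, 0, 0, 0],
    [6.5, 0, -1.5, 3, 0, 0, 0],
    [6.5, 0, -3, 6, 0, 0, 0],
    [6.5, -3, -4, 7, 0, 0, 0],
    [6.5, -7, -5, 7, 0, 0, 0],
  ],
)

```text
time_s: 34.25
ee_pos: [0.5501, 0.1296, 0.2653]
tcp_rot: [-1.579, -0.472, 1.534]
force: [-0.2, -0.1, -0.3]
finger_gap: 0.0655
```

step_arm(
  motion=[
    [6.5, -4.5, 0, 2, 0, 0, 0],
    [6.5, -9, 0, 3, 0, 0, 0],
    [7.5, -13, 0, 3, 0, 0, 0],
    [7.5, -17, 0, 3, 0, 0, 0],
    [7.5, -21, 0, 3, 0, 0, 0],
  ],
)

```text
time_s: 34.75
ee_pos: [0.3372, 0.1306, 0.2932]
tcp_rot: [-1.575, -0.472, 1.532]
force: [-0.2, 0.1, 0.2]
finger_gap: 0.0747
```

Run:
```python
from boxes import *
t=snap('top','t11.png',(100,140,350,290),2.6); s=snap('scene','s11.png',(130,90,350,260),2.6)
cv2.imwrite('pics/c11.png',cv2.resize(np.vstack([cv2.imread('pics/t11.png')[:,:572],cv2.imread('pics/s11.png')]),None,fx=.72,fy=.72))
```

```text
(no output)
```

View pics/c11.png

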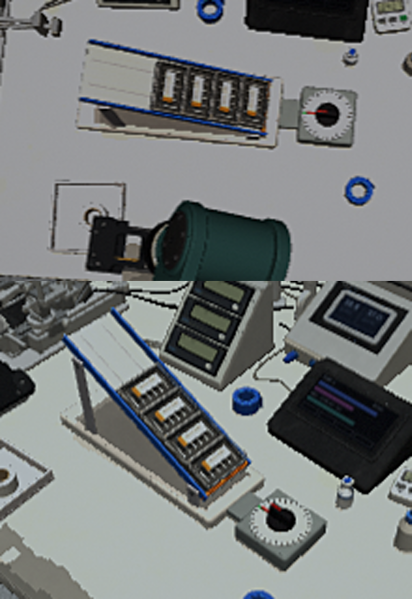

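```bash
python3 -c "
from h import *
print(state()['time_s'],order.sign_off())"
```

```text
the job is handed in; nothing more can be done
34.85 None
```

The job is done and handed in at 34.9 s of robot time.

- **Tape:** I took the roll out of the lane and put it flat in the white tray. It was still there in the last pictures.
- **Knob:** With the lane empty, I turned the tare knob about 115° clockwise. In both cameras the red pointer lies on the green zero mark, and it was still there after loading. I estimate it is within about 0.05 rad. One raw pixel reading put the pointer about 1.6 mm to the side of the mark, which I put down to the pointer standing higher than the mark. I did not check that separately.
- **Boxes:** Four boxes were on the bench. I loaded each at the high end, lid up and long side across the lane, and each slid down by itself. The last pictures show all four in line against the orange stop.
- **Bystanders:** The vial is where it started and the bottle looks unmoved. I saw no contact with the beaker, but I did not check its position closely.

No box was knocked aside and the grip did not slacken, as far as I could see. Measured forces stayed under 10 N. No check failed, and the lane fit agreed with the images to about 2–3 mm.

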